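# Fetch the tejolote from behind the jars

## Task

The stone tejolote stands at the back of the orange pegged ledge, hemmed in by the glass jar, the wooden mill and the tin. Stand all three aside on the cutting board, then put the tejolote foot down in the bowl of the molcajete, and then put the jar, mill and tin back on the ledge, each on the very spot where it stood, with the tin facing square to the ledge again. Set everything down without dropping or toppling it, and leave the tortilla press, salt dish and mug as they are.

Things in the scene. Friction and masses are not known exactly. Their poses are not given: they have to be found in the camera images.
- ledge: orange painted ledge, fixed, 190 mm deep (x) and 800 mm long (y), its flat top 40 mm above the counter; along its far edge (+x) stands a low orange peg panel, 12 mm thick, front face at x = +83 mm, its top 120 mm above the counter. Origin: centre of its underside, on the counter; x points away from the robot, into the panel.
- cutting_board: brown wooden cutting board, fixed, flat, 140 mm (x) by 310 mm (y), 16 mm thick, lying on the counter in front of the ledge, to the left or to the right. Origin: centre of its underside.
- molcajete: dark stone mortar on three legs, fixed, 170 mm across and 90 mm high, lying on the counter in front of the ledge on the side away from the cutting board. The bowl inside has a flat floor 48 mm above the counter, about 68 mm across, and walls widening to 138 mm at the rim. Origin: on its axis, at counter level.
- tejolote: dark stone pestle, loose, about 0.3 kg, 70 mm high, standing on its foot: foot 48 mm across (flat 38 mm), a straight round neck 36 mm across from 36 to 64 mm above the foot. Origin: centre of the foot; z up its axis. At the start it stands on the ledge top, behind and between the jar, mill and tin, 10 to 40 mm from them.
- jar: round glass jar of red chillies with a flat metal lid, loose, about 0.35 kg: glass 62 mm across up to 106 mm, lid 58 mm across from 112 mm to the top at 130 mm. Origin: centre of its underside; z up.
- mill: dark turned wooden pepper mill, loose, about 0.25 kg: foot 54 mm across, waist 38 mm, straight head 42 mm across from 79 to 113 mm, then a dome and a small steel ball, top at 138 mm. Origin: centre of its underside; z up.
- tin: upright rectangular metal tin with a lid, loose, about 0.25 kg, 46 mm (its x) by 64 mm (its y), lid 1 mm larger, 130 mm high. Origin: centre of its underside; z up. At the start its x lies nearly along the ledge's x.
- press: aluminium tortilla press, closed, on the ledge at the left (+y) of the work, 160 mm across, about 65 mm high with its lever laid over the top. Bystander. Origin: centre of its underside.
- salt_dish: small open clay dish of salt on the ledge between the tin, jar and mill and the press, 62 mm across, 30 mm high. Bystander. Origin: centre of its underside.
- mug: brown clay mug with a handle on its right side (-y), on the ledge at the right (-y) of the work, 72 mm across, 70 mm high. Bystander. Origin: centre of its underside.

How it is judged:
By the outcome, as a careful person would: the job done as asked, in the order asked, and still so for the second after the job is handed in, with the robot touching nothing.
It also fails if it takes over 147 s, if anything falls off the work surface, if the arm or the gripper's body presses on something with over 40 N, if the wrist force passes 120 N, or if a joint passes its speed limit or range.

## Robot

A 7-joint arm with a two-finger parallel gripper is mounted at the origin on the work surface. World frame = base frame: x ahead of the robot, y to its left, z up, the work surface at z = 0. Lengths are in mm, angles in rad, forces in N, time in s.
With the tool pointing down it reaches from about 350 to 900 mm from the base axis. Payload 19.9 kg.
Tool frame: the origin (TCP) lies on the centre line of the jaws, within the pads' length; the fingertips stand 8 mm ahead of it and the grasp point (between the pads) lies 11 mm behind it; z points along the fingers, y is the line along which they close (so a half turn about z gives the same grasp; the last joint's range is limited). The gripper opens to 94 mm and grips with 3 to 60 N. Pads are 16 mm wide; open, the fingers measure 119 mm over their backs; the gripper's body (75 mm by 177 mm) begins 78 mm behind the grasp point.
Start: joints at [1.206, 0.417, -0.01, 1.614, 0.005, 1.111, -0.053], TCP at [198.258, -592.7, 213.425] pointing down, gripper open.
Joint ranges: [-2.81, 2.81], [-0.39, 2.02], [-1.27, 1.25], [0.06, 2.57], [-1.19, 4.33], [0.19, 2], [-2.82, 2.82]. Speed limits (rad/s): [1.89, 1.89, 2.39, 2.39, 3.01, 3.01, 3.01].

## Interface

Orientations are given as a unit quaternion [x, y, z, w].
In Python, from cell import arm gives the robot as it stands.
- The arm moves only by the shell command python3 -m creep 'ROWS'. ROWS is a JSON object whose one key "targets" holds one flat list of numbers, 7 for each row, row after row: the opening, from 0 (shut) to 1 (fully open), then the shift along the tool's x, y, z in mm, then the turn, a rotation vector about the tool's x, y, z in rad. A call has 1 to 12 rows; each row is the pose to reach, as a shift and turn from the pose commanded when the call began, along the tool's axes at that moment; what a row does not reach only later rows make up. A row lasts 1/8 s, in which the tool goes at most 62.5 mm and 10.7 degrees, less where a joint would pass 70% of its speed; a pose out of reach is approached as far as the arm can. A call with a gripper value outside its range is refused whole. The fingers move at their own pace and stop on an object; the grip force is fixed at half the most. Time passes only in rows, so rows that repeat a pose let the fingers close. It gives the time, the measured TCP pose, the force, the opening and the grip force at its end, in the units of the state.
- arm.sense(): the state, without advancing time (a new reading comes with each control period).
- arm.capture(name): name is "scene" or "top" or "wrist"; returns (picture, depth): 400x640x3 uint8, red, green, blue; 400x640 float32, mm along the optical axis (not along the pixel's ray), 0 where there is no reading.
- arm.calibration(name): a dict with "fx", "fy", "cx", "cy" (pixels), "position" and "attitude" of the camera in the world; the wrist camera has in their place "mount" (4x4, takes a point from camera to tool coordinates, whose origin is the TCP and whose axes are the flange's). Camera axes: x right, y up, looking along -z (the intrinsics and any distortion apply to the point x, -y, -z); pixel columns grow to the right and rows downward; lengths in mm; the calibration is good to about 2 mm. A picture is of the moment at which its call begins: read the wrist's pose just before it. calibration takes no time and is no camera call.
- arm.hand_in(): hands the job in; it is judged then, once.
The state is a dict: "time_s": time; "q": joint angles; "qd": joint speeds; "tau": joint torques, N m; "tcp_pos": TCP position; "ee_rot": TCP orientation; "contact_force": force on the tool from outside, world axes, zero at the start; "moment": the same for the moment, N m; "width": opening from 0.0 (shut) to 1.0 (fully open); "grip_force": force on a finger pad.
Only numpy, scipy, OpenCV 4.12 (cv2) and the standard library are available. Lean on these libraries where they do the work, as an engineer would, in place of code of your own. Each camera call takes 0.05 s, during which the arm holds its last target. There are 200 camera calls.

## Working session

There is one attempt and no reset: what is moved stays moved. The work goes in short steps, Python scripts to look and compute and a shell command to move; the robot and the scene stay as the last step left them, time stands still between calls to the robot, and variables do not carry over. Pictures are saved under pics/ and viewed, at most 14 in all, crops included, and the job is handed in when it is done.

```bash
ls; mkdir -p pics; cat > h.py <<'E'
import numpy as np, cv2, json
from scipy.spatial.transform import Rotation as R
from cell import arm
E
python3 - <<'E'
from h import *
s=arm.sense(); print({k:np.round(v,3).tolist() for k,v in s.items()})
for n in ("scene","top","wrist"):
    c=arm.calibration(n); print(n,c)
    p,d=arm.capture(n); cv2.imwrite(f"pics/{n}0.png",p[:,:,::-1]); np.save(f"pics/{n}0.npy",d)
E
```

```text
pics
{'time_s': 0.0, 'q': [1.207, 0.418, -0.01, 1.614, 0.005, 1.111, -0.053], 'qd': [0.0, -0.001, 0.001, -0.0, -0.001, 0.0, 0.001], 'tau': [0.001, -85.127, 0.639, -42.6, -0.049, 0.019, 0.0], 'tcp_pos': [198.109, -592.387, 212.835], 'ee_rot': [0.987, 0.161, -0.0, -0.001], 'contact_force': [0.26, -0.473, 0.542], 'moment': [0.008, -0.036, 0.005], 'grip_force': 0.0, 'width': 1.001}
scene {'fx': 501.91392546698916, 'fy': 501.91392546698916, 'cx': 321.48452535744804, 'cy': 196.0336395394753, 'position': array([1140.81517572,  905.36782866, 1082.79140186]), 'attitude': array([0.11679213, 0.36066054, 0.88404455, 0.27340229])}
top {'fx': 487.3416046711294, 'fy': 487.3416046711294, 'cx': 319.49426217245156, 'cy': 195.72515901853487, 'position': array([ 471.73347595,  121.99215462, 1231.41938766]), 'attitude': array([-0.01385772,  0.03355833,  0.70675569, -0.70652544])}
wrist {'fx': 324.46400906076974, 'fy': 324.46400906076974, 'cx': 323.4217914736877, 'cy': 202.6029961327992, 'mount': array([[ 1.22771206e-04,  9.64074920e-01,  2.65630447e-01,
         7.85657314e+01],
       [ 9.99999985e-01, -8.49178636e-05, -1.53988455e-04,
         1.79350681e+00],
       [-1.25899637e-04,  2.65630461e-01, -9.64074915e-01,
        -1.71250421e+02],
       [ 0.00000000e+00,  0.00000000e+00,  0.00000000e+00,
         1.00000000e+00]])}
```

View pics/top0.png

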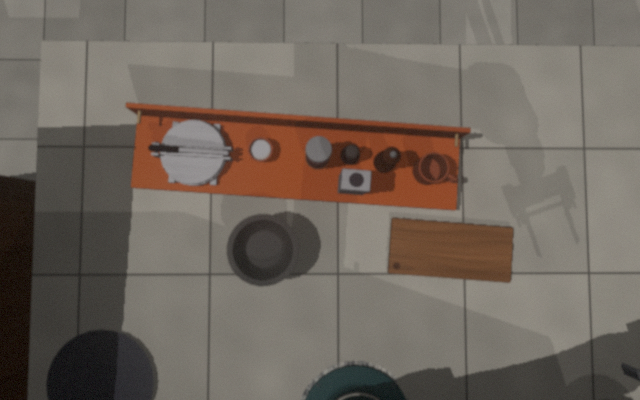

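View pics/scene0.png

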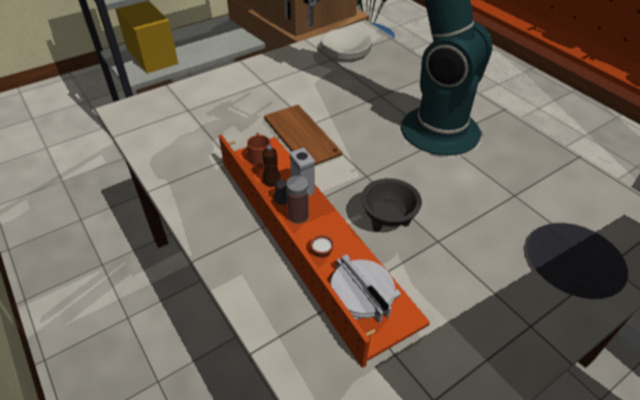

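The top view shows the jar lid at (319,151), tejolote (350,153), mill (387,159), tin (356,180), molcajete (262,248) and board (451,250). In the scene view the tin is in front, nearer the robot, with the tejolote between the jar and mill.

```bash
cat >> h.py <<'E'
F=np.diag([1.,-1,-1])
def campose(n,s=None):
    c=arm.calibration(n)
    if n=="wrist":
        s=s or arm.sense(); Rt=R.from_quat(s["ee_rot"]).as_matrix(); M=c["mount"]
        return c,Rt@M[:3,:3],Rt@M[:3,3]+s["tcp_pos"]
    return c,R.from_quat(c["attitude"]).as_matrix(),np.array(c["position"])
def rays(P,uv):
    c,Rc,o=P; uv=np.atleast_2d(uv).astype(float)
    d=np.c_[(uv[:,0]-c["cx"])/c["fx"],-(uv[:,1]-c["cy"])/c["fy"],-np.ones(len(uv))]
    return o,d@Rc.T
def onplane(P,uv,z):
    o,d=rays(P,uv); return o+d*((z-o[2])/d[:,2])[:,None]
def depthpts(P,uv,D):
    o,d=rays(P,uv); uv=np.atleast_2d(uv).astype(int); return o+d*D[uv[:,1],uv[:,0]][:,None]
def proj(P,X):
    c,Rc,o=P; x=(np.atleast_2d(X)-o)@Rc; return np.c_[c["cx"]+c["fx"]*x[:,0]/-x[:,2],c["cy"]-c["fy"]*x[:,1]/-x[:,2]]
E
python3 - <<'E'
from h import *
P=campose("top"); D=np.load("pics/top0.npy"); print({k:v for k,v in P[0].items() if k not in("fx","fy","cx","cy")}.keys())
pts=dict(jar=(319,148),tej=(351,150),mill=(392,153),tin=(356,176),mug=(433,168),salt=(261,150),press=(193,170),molc=(262,240),board=(451,250),ledge=(290,180),b1=(391,219),b2=(513,227),b3=(510,281),b4=(388,272),L1=(134,188),L2=(458,208),ctr=(340,330))
for k,u in pts.items(): print(k,depthpts(P,u,D)[0].round(0))
E
```

```text
dict_keys(['position', 'attitude'])
jar [648.  93. 171.]
tej [654.  17. 111.]
mill [636. -66. 180.]
tin [586.  12. 170.]
mug [ 620. -191.   47.]
salt [661. 231.  60.]
press [611. 391.  71.]
molc [444. 228.  49.]
board [ 417. -241.   14.]
ledge [591. 161.  38.]
b1 [495. -92.   9.]
b2 [ 475. -406.   -0.]
b3 [ 339. -391.    9.]
b4 [363. -83.  12.]
L1 [574. 553.   0.]
L2 [ 523. -266.   -2.]
ctr [218.  37.  -5.]
```

```bash
cat >> h.py <<'E'
# tool pointing straight down with tool x at world yaw; shift and turn from the present pose
def go(p,yaw,s=None):
    s=s or arm.sense(); Rt=R.from_quat(s["ee_rot"]); sh=Rt.inv().apply(np.array(p)-s["tcp_pos"])
    Rg=R.from_euler("z",yaw)*R.from_euler("x",np.pi); return sh.round(1).tolist(),(Rt.inv()*Rg).as_rotvec().round(4).tolist()
E
python3 -c "
from h import *
print(go([560,20,330],-.062))"
```

```text
([537.4, -466.1, -116.6], [-0.0009, 0.0002, 0.3848])
```

```bash
python3 -m creep '{"targets":[1,40,-35,-40,0,0,0.05,1,80,-70,-80,0,0,0.1,1,125,-110,-116,0,0,0.15,1,170,-148,-116,0,0,0.2,1,215,-186,-116,0,0,0.25,1,260,-225,-116,0,0,0.3,1,305,-264,-116,0,0,0.385,1,350,-303,-116,0,0,0.385,1,400,-347,-116,0,0,0.385,1,450,-390,-116,0,0,0.385,1,500,-434,-116,0,0,0.385,1,537,-466,-116,0,0,0.385]}'
python3 -m creep '{"targets":[1,0,0,0,0,0,0,1,0,0,0,0,0,0]}'
python3 - <<'E'
from h import *
s=arm.sense(); p,d=arm.capture("wrist"); cv2.imwrite("pics/w1.png",p[:,:,::-1]); np.savez("pics/w1.npz",p=p,d=d,q=s["ee_rot"],t=s["tcp_pos"]); print(s["tcp_pos"],s["ee_rot"],s["time_s"])
E
```

```text
time_s: 1.65
tcp_pos: [560.4, 21.4, 329.4]
ee_rot: [1.0, -0.031, 0.0, -0.0]
contact_force: [0.5, -1.2, -0.5]
width: 1.002
grip_force: 0.0
time_s: 1.9
tcp_pos: [559.5, 19.1, 329.1]
ee_rot: [1.0, -0.031, -0.0, 0.0]
contact_force: [0.5, -1.1, -0.7]
width: 1.001
grip_force: 0.0
[559.49501898  19.13905505 329.05664757] [ 9.99514618e-01 -3.11502176e-02 -4.32453705e-04  7.15394019e-05] 1.9
```

View pics/w1.png

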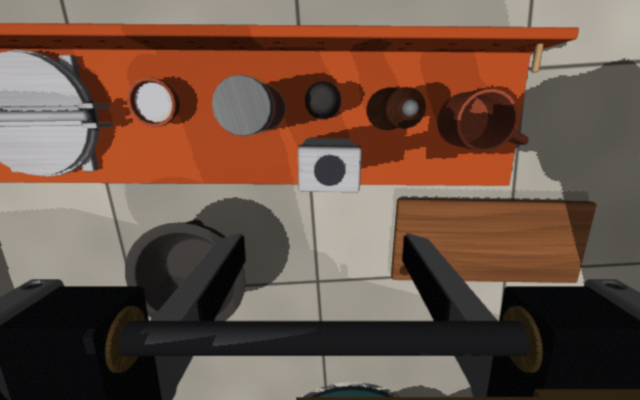

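View w1 clearly shows the jar lid at (241,105), tejolote at (323,100), mill ball at (410,107), tin lid at (330,169) and board with corners near (397,198) to (583,282). I'll take a second wrist view for triangulation.

```bash
python3 -m creep '{"targets":[1,-25,30,0,0,0,0,1,-50,60,0,0,0,0,1,-50,60,0,0,0,0,1,-50,60,0,0,0,0]}'
cat >> h.py <<'E'
def snap(n):
    s=arm.sense(); p,d=arm.capture("wrist"); cv2.imwrite(f"pics/{n}.png",p[:,:,::-1]); np.savez(f"pics/{n}.npz",p=p,d=d,q=s["ee_rot"],t=s["tcp_pos"]); return load(n)
def load(n):
    f=np.load(f"pics/{n}.npz"); return f["p"],f["d"],campose("wrist",dict(ee_rot=f["q"],tcp_pos=f["t"]))
def cloud(P,D):
    v,u=np.mgrid[:400,:640]; return depthpts(P,np.c_[u.ravel(),v.ravel()],D).reshape(400,640,3)
# largest blob of mask near pixel uv -> contour
def blob(m,uv):
    n,l,st,c=cv2.connectedComponentsWithStats(m.astype(np.uint8)); 
    ok=[i for i in range(1,n) if st[i,4]>15]; i=min(ok,key=lambda i:np.hypot(*(c[i]-uv)))
    return max(cv2.findContours((l==i).astype(np.uint8),cv2.RETR_EXTERNAL,cv2.CHAIN_APPROX_NONE)[0],key=len)[:,0,:]
def tri(Ps,uvs):
    A=np.zeros((3,3));b=np.zeros(3)
    L=[]
    for P,uv in zip(Ps,uvs):
        o,d=rays(P,uv); d=d[0]/np.linalg.norm(d[0]); M=np.eye(3)-np.outer(d,d); A+=M;b+=M@o; L.append((M,o))
    x=np.linalg.solve(A,b); return x,[float(np.linalg.norm(M@(x-o)).round(2)) for M,o in L]
E
python3 - <<'E'
from h import *
snap("w2"); V=[load("w1"),load("w2")]
C=[cloud(P,D) for _,D,P in V]
box=dict(jar=(648,93,160,183,45),tej=(654,17,100,118,30),millhead=(636,-66,140,188,35),ball=(636,-66,171,188,35),tin=(586,12,160,183,50),salt=(661,231,50,80,45),mug=(620,-191,98,120,55))
for k,(x,y,z0,z1,r) in box.items():
    uvs=[];out=[]
    for (p,D,P),c in zip(V,C):
        m=(np.hypot(c[...,0]-x,c[...,1]-y)<r)&(c[...,2]>z0)&(c[...,2]<z1)
        if m.sum()<5: print(k,"none");continue
        ct=blob(m,proj(P,[x,y,(z0+z1)/2])[0]); 
        (u,w),(a,b),th=cv2.minAreaRect(ct) if k=="tin" else cv2.fitEllipse(ct) ; uvs.append((u,w)); out+=[round(u,1),round(w,1),round(a,1),round(b,1),float(np.median(c[m][:,2]).round(1))]
    if len(uvs)==2: X,e=tri([V[0][2],V[1][2]],uvs); print(k,X.round(1),e,out)
E
```

```text
time_s: 2.45
tcp_pos: [506.0, -37.8, 329.8]
ee_rot: [0.999, -0.032, 0.0, 0.0]
contact_force: [0.3, -0.7, -0.5]
width: 1.002
grip_force: 0.0
jar [651.2  93.2 165. ] [0.05, 0.05] [241.7, 104.9, 57.4, 61.8, 169.9, 175.1, 50.7, 59.6, 70.0, 169.9]
tej [654.8  13.1 101.5] [0.02, 0.02] [322.4, 98.6, 29.4, 31.0, 109.0, 269.1, 52.9, 30.4, 33.5, 109.0]
millhead [639.  -71.6 147.9] [0.04, 0.04] [404.4, 107.3, 39.7, 42.7, 160.3, 347.4, 55.8, 40.8, 45.5, 160.4]
ball [638.6 -71.5 171.6] [0.05, 0.05] [410.2, 107.2, 15.1, 16.2, 175.6, 349.1, 52.0, 16.0, 17.6, 175.6]
tin [582.8  10.4 168.7] [0.41, 0.41] [329.5, 168.5, 45.0, 63.0, 170.1, 268.5, 119.5, 49.0, 65.0, 170.2]
salt [666.5 232.   62.8] [0.16, 0.16] [152.2, 101.5, 46.3, 53.7, 63.4, 99.0, 60.3, 48.0, 59.6, 63.5]
mug [ 617.5 -182.   101.2] [0.16, 0.16] [487.5, 120.7, 62.4, 70.2, 108.4, 440.9, 76.1, 66.5, 73.5, 108.8]
```

View pics/w2.png

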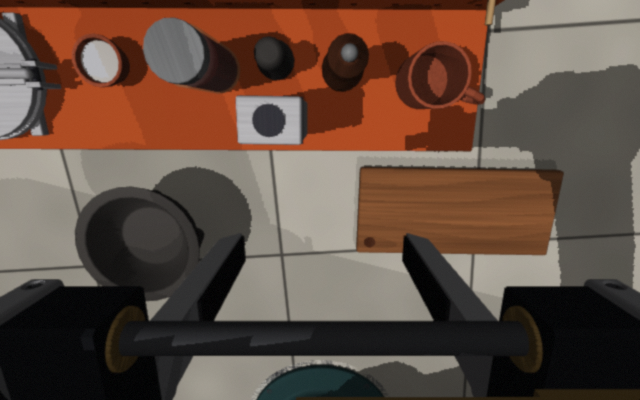

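View w2 shows everything again, with the molcajete rim whole around (138,240) and the board with corners (362,168), (563,172), (548,252), (357,250). Next I'll cast contours onto the measured heights for positions and yaws.

```bash
cat >> h.py <<'E'
def circ(xy):
    A=np.c_[2*xy,np.ones(len(xy))]; s=np.linalg.lstsq(A,(xy**2).sum(1),rcond=None)[0]; return s[0],s[1],np.sqrt(s[2]+s[0]**2+s[1]**2)
def topc(v,x,y,z,r,tol=3,rect=False):
    p,D,P=v; c=cloud(P,D); m=(np.hypot(c[...,0]-x,c[...,1]-y)<r)&(abs(c[...,2]-z)<tol)
    m=cv2.morphologyEx(m.astype(np.uint8),cv2.MORPH_CLOSE,np.ones((3,3)))
    ct=blob(m,proj(P,[x,y,z])[0]); w=onplane(P,ct,z)[:,:2]
    if rect:
        (a,b),(s1,s2),t=cv2.minAreaRect(w.astype(np.float32)); return np.round([a,b,s1,s2,t],2)
    return np.round(circ(w),1)
E
python3 - <<'E'
from h import *
V=[load("w1"),load("w2")]
for i,v in enumerate(V):
    print("view",i)
    for k,x,y,z,r,t in [("jar",650,93,170,40,3),("tej",655,15,108,26,5),("ball",639,-71,176,20,5),("millhd",639,-71,155,30,12),("salt",664,232,68,40,4),("mug",618,-185,109,50,4)]:
        try: print(k,topc(v,x,y,z,r,t))
        except Exception as e: print(k,e)
    print("tin",topc(v,585,11,170,55,3,True)); 
    print("board",topc(v,417,-241,16,250,4,True))
    try: print("molc",topc(v,440,230,90,110,4))
    except Exception as e: print(e)
    p,D,P=v; c=cloud(P,D); hsv=cv2.cvtColor(p,cv2.COLOR_RGB2HSV)
    org=(hsv[...,0]<14)&(hsv[...,1]>150)&(hsv[...,2]>60)
    m=org&(abs(c[...,2]-40)<4); print("ledge z",np.median(c[m][:,2]))
    # front edge: lowest orange row per column
    E=[]
    for u in range(5,500,3):
        r=np.where(m[:230,u])[0]
        if len(r): E.append((u,r.max()))
    w=onplane(P,E,40)[:,:2]; 
    for _ in range(4):
        f=np.polyfit(w[:,1],w[:,0],1); e=abs(np.polyval(f,w[:,1])-w[:,0]); w=w[e<max(1.5,2*np.median(e))]
    print("front x at y=0, slope",f.round(4),len(w))
    m=org&(abs(c[...,2]-120)<3); 
    if m.sum()>100:
        q=c[m]; f=np.polyfit(q[:,1],q[:,0],1); print("panel centre line",f.round(4),m.sum(),np.median(q[:,2]))
E
```

```text
view 0
jar [650.4  92.5  28.2]
tej [654.3  13.2  16.7]
ball [638.6 -70.4   7.3]
millhd [638.6 -70.1  20.5]
salt [665.6 230.5  30.5]
mug [ 618.1 -176.7   35.6]
tin [582.43  10.61  63.99  46.5   85.41]
board [ 423.15 -241.74  308.59  139.4    85.41]
molc [436.4 224.4  69.7]
ledge z 39.97676298979036
front x at y=0, slope [6.92000e-02 5.39656e+02] 144
panel centre line [6.890000e-02 7.210997e+02] 6872 119.86898844862017
view 1
jar [650.   92.2  28.3]
tej [653.7  12.5  16.7]
ball [637.8 -71.1   7.4]
millhd [637.7 -71.1  20.3]
salt [666.9 230.1  10.4]
mug [ 618.  -177.    35.5]
tin [581.92  10.38  64.02  46.45  85.2 ]
board [ 422.79 -242.04  308.42  139.03   85.41]
molc [428.3 219.9  76. ]
ledge z 40.02395619208892
front x at y=0, slope [6.820000e-02 5.394653e+02] 142
```

```bash
python3 - <<'E'
from h import *
print("above tin",go([582.2,10.5,215],-.0689))
ey=R.from_euler("z",-.0689)*R.from_euler("x",np.pi)
P=dict(tin=(582.2,10.5),jar=(650.2,92.4),mill=(638.2,-70.7),tej=(654,12.9),sr=(415,-342),sm=(423,-242),sl=(431,-142))
for k,p in P.items(): print(k,ey.inv().apply([p[0],p[1],0])[:2].round(1))
p,D,Pc=load("w2"); c=cloud(Pc,D)
near=np.hypot(c[...,0]-440,c[...,1]-228)<100
for z,t in((48,2),(90,3)):
    m=near&(abs(c[...,2]-z)<t); q=c[m]; print(z,m.sum(),q.mean(0).round(1),q.min(0).round(0),q.max(0).round(0))
Pt=campose("top");Dt=np.load("pics/top0.npy"); ct=cloud(Pt,Dt)
near=np.hypot(ct[...,0]-440,ct[...,1]-228)<110
for z,t in((48,5),(88,5)):
    m=near&(abs(ct[...,2]-z)<t); q=ct[m]; print("top",z,m.sum(),q.mean(0).round(1),q.min(0).round(0),q.max(0).round(0), circ(q[:,:2]))
print("board z",np.median(c[(np.hypot(c[...,0]-440,c[...,1]+242)<40)][:,2]))
E
```

```text
above tin ([72.8, -52.4, 114.7], [-0.0, -0.0004, 0.0063])
tin [580.1 -50.6]
jar [ 642.3 -136.9]
mill [641.6  26.6]
tej [651.6 -57.9]
sr [437.6 312.6]
sm [438.7 212.3]
sl [439.8 112. ]
48 2803 [426.1 222.5  48. ] [380. 176.  46.] [472. 270.  50.]
90 3338 [441.  222.2  89.7] [342. 137.  87.] [510. 305.  92.]
top 48 1310 [423.8 223.6  47.8] [372. 170.  43.] [475. 275.  53.] (np.float64(423.5907439430908), np.float64(223.72829831476318), np.float64(35.67902109559101))
top 88 1463 [423.2 224.1  88.5] [341. 140.  83.] [506. 306.  93.] (np.float64(423.78738287939666), np.float64(222.96701117543003), np.float64(75.76922187744648))
board z 15.836823827184844
```

```bash
python3 -m creep '{"targets":[1,36,-26,40,0,0,0.006,1,73,-52,80,0,0,0.006,1,73,-52,115,0,0,0.006,1,73,-52,115,0,0,0.006,1,73,-52,115,0,0,0.006,1,73,-52,115,0,0,0.006]}'
python3 - <<'E'
from h import *
print(go([582.2,10.5,115],-.0689),arm.sense()["tcp_pos"])
v=snap("w3"); 
try: print("tin",topc(v,582,10.5,170,55,3,True))
except Exception as e: print(e)
E
```

```text
time_s: 3.25
tcp_pos: [582.8, 10.0, 216.2]
ee_rot: [0.999, -0.034, 0.001, 0.0]
contact_force: [0.0, -0.1, -0.4]
width: 1.0
grip_force: 0.0
([-0.9, -0.5, 101.2], [0.0001, -0.0024, 0.0002]) [582.77508052   9.96038871 216.20847908]
tin [582.98  10.61  64.07  46.56  85.41]
```

View pics/w3.png

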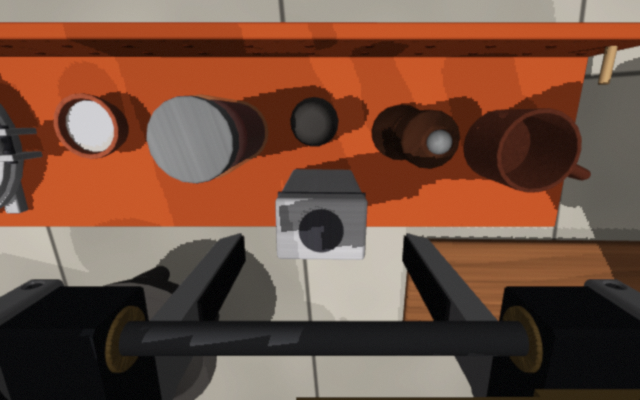

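View w3 shows the tin lid centred at (321,231) between the fingers (244 and 404), so it's centred. I'll descend and grip.

```bash
python3 -m creep '{"targets":[1,0,0,40,0,0,0,1,0,0,75,0,0,0,1,0,0,95,0,0,0,1,0,0,100,0,0,0,0.4,0,0,100,0,0,0,0.4,0,0,100,0,0,0,0.4,0,0,100,0,0,0,0.4,0,0,100,0,0,0,0.4,0,0,100,0,0,0]}'; python3 -m creep '{"targets":[0.4,0,0,-5,0,0,0,0.4,0,0,-25,0,0,0,0.4,0,0,-60,0,0,0,0.4,0,0,-100,0,0,0,0.4,0,0,-100,0,0,0]}'
```

```text
time_s: 4.42
tcp_pos: [582.6, 10.3, 115.1]
ee_rot: [0.999, -0.034, 0.001, -0.0]
contact_force: [-0.4, 0.3, 7.0]
width: 0.69
grip_force: 30.0
time_s: 5.05
tcp_pos: [583.6, 10.4, 218.4]
ee_rot: [0.999, -0.034, 0.003, -0.0]
contact_force: [-0.2, 0.2, -2.9]
width: 0.692
grip_force: 29.9
```

```bash
python3 -m creep '{"targets":[0.4,-10,26,0,0,0,0,0.4,-26,66,0,0,0,0,0.4,-44,112,0,0,0,0,0.4,-62,158,0,0,0,0,0.4,-80,204,0,0,0,0,0.4,-98,250,0,0,0,0,0.4,-116,296,0,0,0,0,0.4,-132,337,0,0,0,0,0.4,-142,363,0,0,0,0,0.4,-142,363,60,0,0,0,0.4,-142,363,100,0,0,0,0.4,-142,363,117,0,0,0]}'; python3 -m creep '{"targets":[0.4,0,0,0,0,0,0,0.4,0,0,4,0,0,0,0.4,0,0,6,0,0,0,0.4,0,0,6,0,0,0]}'
```

```text
time_s: 6.55
tcp_pos: [414.7, -341.6, 95.5]
ee_rot: [0.999, -0.034, -0.001, -0.001]
contact_force: [-0.3, -1.2, -1.3]
width: 0.692
grip_force: 29.9
time_s: 7.05
tcp_pos: [415.9, -342.5, 91.9]
ee_rot: [0.999, -0.034, 0.0, 0.0]
contact_force: [-0.1, -1.0, -2.8]
width: 0.688
grip_force: 29.9
```

```bash
python3 -m creep '{"targets":[0.4,0,0,1,0,0,0,0.4,0,0,1.5,0,0,0,0.4,0,0,1.5,0,0,0]}'
```

```text
time_s: 7.42
tcp_pos: [416.2, -342.4, 91.0]
ee_rot: [0.999, -0.034, 0.0, 0.0]
contact_force: [-3.2, 3.9, 14.3]
width: 0.692
grip_force: 30.0
```

```bash
python3 -m creep '{"targets":[0.9,0,0,0,0,0,0,0.9,0,0,0,0,0,0,0.9,0,0,-10,0,0,0,0.9,0,0,-50,0,0,0,0.9,0,0,-90,0,0,0,0.9,0,0,-124.5,0,0,0,0.9,30,-43,-124.5,0,0,0,0.9,60,-85,-124.5,0,0,0,0.9,91,-128,-124.5,0,0,0,0.9,122,-171,-124.5,0,0,0,0.8,152,-214,-124.5,0,0,0,0.8,182,-256,-124.5,0,0,0]}'; python3 -m creep '{"targets":[0.8,22,-30,0,0,0,0,0.8,22,-30,0,0,0,0,0.8,22,-30,0,0,0,0]}'
python3 - <<'E'
from h import *
v=snap("w4"); print(arm.sense()["tcp_pos"],go([638.2,-70.7,125],-.0689))
for k,x,y,z,r,t in [("ball",639,-71,176,20,5),("millhd",639,-71,155,30,12),("jar",650,93,170,40,3)]: print(k,topc(v,x,y,z,r,t))
E
```

```text
time_s: 8.93
tcp_pos: [615.7, -97.9, 215.2]
ee_rot: [0.999, -0.034, 0.0, 0.0]
contact_force: [0.7, -1.2, -0.4]
width: 0.802
grip_force: 0.0
time_s: 9.3
tcp_pos: [638.5, -71.5, 214.7]
ee_rot: [0.999, -0.034, -0.0, 0.0]
contact_force: [-0.8, 1.0, -0.2]
width: 0.803
grip_force: 0.0
[638.37193177 -71.93725933 214.74446764] ([-0.2, -1.3, 89.7], [0.0005, 0.0001, -0.0004])
ball [640.2 -71.7   7.4]
millhd [640.5 -71.7  20.6]
jar [651.   91.5  28.7]
```

View pics/w4.png

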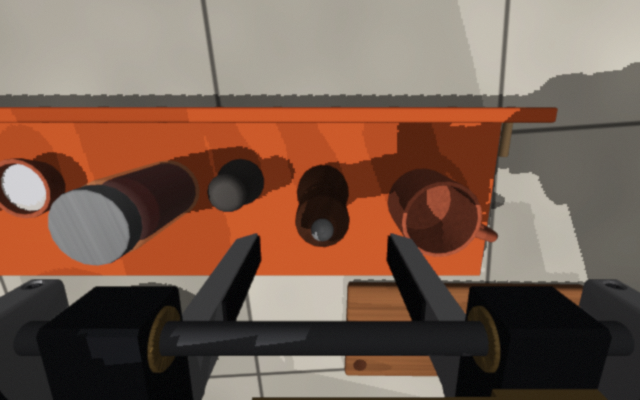

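View w4 shows the mill ball at (322,230) midway between the fingertips (258 and 389). I'll grip and lift it.

```bash
python3 -m creep '{"targets":[0.8,1,0,40,0,0,0,0.8,1,0,70,0,0,0,0.8,1,0,85,0,0,0,0.8,1,0,90,0,0,0,0.2,1,0,90,0,0,0,0.2,1,0,90,0,0,0,0.2,1,0,90,0,0,0,0.2,1,0,90,0,0,0,0.2,1,0,90,0,0,0,0.2,1,0,90,0,0,0]}'; python3 -m creep '{"targets":[0.2,0,0,-5,0,0,0,0.2,0,0,-25,0,0,0,0.2,0,0,-60,0,0,0,0.2,0,0,-90,0,0,0,0.2,0,0,-90,0,0,0]}'
```

```text
time_s: 10.6
tcp_pos: [640.0, -70.8, 124.8]
ee_rot: [0.999, -0.034, 0.0, -0.0]
contact_force: [-0.7, 0.9, 6.0]
width: 0.44
grip_force: 30.0
time_s: 11.22
tcp_pos: [640.9, -70.9, 217.6]
ee_rot: [0.999, -0.034, 0.002, 0.0]
contact_force: [-0.3, 1.3, -3.2]
width: 0.436
grip_force: 30.0
```

```bash
python3 -m creep '{"targets":[0.2,-15,14,0,0,0,0,0.2,-45,41,0,0,0,0,0.2,-78,71,0,0,0,0,0.2,-111,101,0,0,0,0,0.2,-144,131,0,0,0,0,0.2,-177,161,0,0,0,0,0.2,-195,178,0,0,0,0,0.2,-204,186,0,0,0,0,0.2,-204,186,40,0,0,0,0.2,-204,186,80,0,0,0,0.2,-204,186,102,0,0,0,0.2,-204,186,108,0,0,0]}'; python3 -m creep '{"targets":[0.2,0,0,3,0,0,0,0.2,0,0,5,0,0,0,0.2,0,0,6.5,0,0,0,0.2,0,0,6.5,0,0,0]}'
```

```text
time_s: 12.72
tcp_pos: [423.3, -241.6, 105.1]
ee_rot: [0.999, -0.034, -0.001, -0.001]
contact_force: [0.5, -0.6, -2.4]
width: 0.437
grip_force: 30.0
time_s: 13.22
tcp_pos: [424.1, -242.8, 100.8]
ee_rot: [0.999, -0.034, 0.001, 0.0]
contact_force: [-1.1, 0.8, 5.1]
width: 0.439
grip_force: 30.0
```

```bash
python3 -m creep '{"targets":[0.8,0,0,0,0,0,0,0.8,0,0,0,0,0,0,0.8,0,0,-15,0,0,0,0.8,0,0,-60,0,0,0,0.8,0,0,-114.5,0,0,0,1,25,-43,-114.5,0,0,0,1,54,-93,-114.5,0,0,0,1,83,-143,-114.5,0,0,0,1,112,-193,-114.5,0,0,0,1,141,-243,-114.5,0,0,0,1,170,-293,-114.5,0,0,0,0.9,195,-335,-114.5,0,0,0]}'; python3 -m creep '{"targets":[0.9,8,-14,0,0,0,0,0.9,8,-14,0,0,0,0,0.9,8,-14,0,0,0,0]}'
python3 - <<'E'
from h import *
v=snap("w5"); print(arm.sense()["tcp_pos"],go([650.2,92.4,124],-.0689))
for k,x,y,z,r,t in [("jar",650,93,170,40,3),("tej",655,13,108,26,5)]: print(k,topc(v,x,y,z,r,t))
E
```

```text
time_s: 14.72
tcp_pos: [641.8, 80.3, 215.6]
ee_rot: [0.999, -0.034, 0.0, -0.0]
contact_force: [0.1, 0.4, -0.6]
width: 0.929
grip_force: 0.0
time_s: 15.1
tcp_pos: [649.5, 90.0, 214.8]
ee_rot: [0.999, -0.035, 0.0, 0.0]
contact_force: [0.2, -0.3, -0.3]
width: 0.9
grip_force: 0.0
[649.5798696   89.95896281 214.86987574] ([0.4, -2.5, 90.9], [0.0007, -0.0002, -0.0011])
jar [651.2  93.   28.2]
tej [655.8  14.4  16.8]
```

```bash
python3 -m creep '{"targets":[0.9,1,-2.5,40,0,0,0,0.9,1,-2.5,70,0,0,0,0.9,1,-2.5,86,0,0,0,0.9,1,-2.5,91,0,0,0,0.4,1,-2.5,91,0,0,0,0.4,1,-2.5,91,0,0,0,0.4,1,-2.5,91,0,0,0,0.4,1,-2.5,91,0,0,0,0.4,1,-2.5,91,0,0,0]}'; python3 -m creep '{"targets":[0.4,0,0,-5,0,0,0,0.4,0,0,-25,0,0,0,0.4,0,0,-60,0,0,0,0.4,0,0,-100,0,0,0,0.4,0,0,-100,0,0,0]}'
```

```text
time_s: 16.27
tcp_pos: [651.5, 94.3, 124.3]
ee_rot: [0.999, -0.034, 0.001, -0.0]
contact_force: [-0.6, -1.2, 7.3]
width: 0.653
grip_force: 30.0
time_s: 16.9
tcp_pos: [652.4, 94.7, 227.9]
ee_rot: [0.999, -0.034, 0.003, -0.001]
contact_force: [-0.5, -1.3, -3.7]
width: 0.653
grip_force: 30.0
```

```bash
python3 -m creep '{"targets":[0.4,-15,18,0,0,0,0,0.4,-43,53,0,0,0,0,0.4,-73,90,0,0,0,0,0.4,-103,127,0,0,0,0,0.4,-133,164,0,0,0,0,0.4,-163,201,0,0,0,0,0.4,-190,235,0,0,0,0,0.4,-203,251,0,0,0,0,0.4,-203,251,50,0,0,0,0.4,-203,251,90,0,0,0,0.4,-203,251,110,0,0,0,0.4,-203,251,117,0,0,0]}'; python3 -m creep '{"targets":[0.4,0,0,3,0,0,0,0.4,0,0,5,0,0,0,0.4,0,0,6.5,0,0,0,0.4,0,0,6.5,0,0,0]}'
```

```text
time_s: 18.4
tcp_pos: [430.7, -142.1, 105.5]
ee_rot: [0.999, -0.034, -0.001, -0.0]
contact_force: [-0.4, 0.4, -1.9]
width: 0.651
grip_force: 30.0
time_s: 18.9
tcp_pos: [431.6, -142.5, 100.3]
ee_rot: [0.999, -0.034, 0.0, 0.0]
contact_force: [0.2, -0.4, -1.1]
width: 0.653
grip_force: 30.0
```

```bash
python3 -m creep '{"targets":[0.4,0,0,1,0,0,0,0.4,0,0,1,0,0,0]}'; python3 -m creep '{"targets":[0.9,0,0,0,0,0,0,0.9,0,0,0,0,0,0,0.9,0,0,-15,0,0,0,0.9,0,0,-60,0,0,0,0.9,0,0,-124.5,0,0,0,1,25,-18,-124.5,0,0,0,1,69,-52,-124.5,0,0,0,1,113,-86,-124.5,0,0,0,1,157,-120,-124.5,0,0,0,0.7,195,-152,-124.5,0,0,0,0.7,212,-171,-124.5,0,0,0,0.7,212,-171,-124.5,0,0,0]}';  python3 -m creep '{"targets":[0.7,0,0,0,0,0,0,0.7,0,0,0,0,0,0]}'
python3 - <<'E'
from h import *
v=snap("w6"); print(arm.sense()["tcp_pos"],go([654,12.9,79],-.0689))
print(topc(v,655,13,108,26,5))
p,d=arm.capture("top"); cv2.imwrite("pics/top6.png",cv2.resize(p[130:300,200:540,::-1],None,fx=2,fy=2))
E
```

```text
time_s: 19.15
tcp_pos: [432.0, -142.6, 100.2]
ee_rot: [0.999, -0.034, 0.001, 0.0]
contact_force: [-7.7, 1.7, 24.3]
width: 0.655
grip_force: 30.0
time_s: 20.65
tcp_pos: [655.0, 15.6, 223.9]
ee_rot: [0.999, -0.033, -0.0, -0.001]
contact_force: [0.2, 0.1, 0.1]
width: 0.723
grip_force: 0.0
time_s: 20.9
tcp_pos: [654.2, 12.6, 224.0]
ee_rot: [0.999, -0.035, 0.0, 0.0]
contact_force: [-0.8, -0.6, 0.3]
width: 0.702
grip_force: 0.0
[654.26391648  12.74667753 223.9694961 ] ([-0.3, -0.2, 145.0], [0.0004, -0.0004, -0.0004])
[655.9  13.1  16.7]
```

View pics/top6.png

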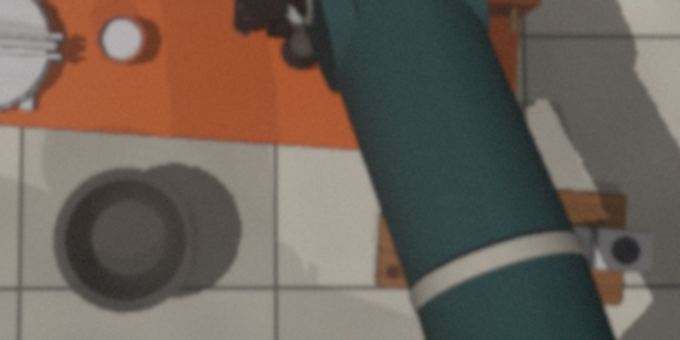

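The top crop shows the tin upright on the board at (625,250). The arm hides the jar and mill. The molcajete bowl is at (127,238). Now I'll grip the tejolote.

```bash
python3 -m creep '{"targets":[0.7,1,0,50,0,0,0,0.7,1,0,95,0,0,0,0.7,1,0,130,0,0,0,0.7,1,0,145,0,0,0,0.15,1,0,145,0,0,0,0.15,1,0,145,0,0,0,0.15,1,0,145,0,0,0,0.15,1,0,145,0,0,0,0.15,1,0,145,0,0,0,0.15,1,0,145,0,0,0]}'; python3 -m creep '{"targets":[0.15,0,0,-5,0,0,0,0.15,0,0,-25,0,0,0,0.15,0,0,-60,0,0,0,0.15,0,0,-110,0,0,0,0.15,0,0,-110,0,0,0,0.15,0,0,-110,0,0,0]}'
python3 - <<'E'
from h import *
print(go([425,222.5,190],-.0689))
v=snap("w7")
p,d=arm.capture("scene"); cv2.imwrite("pics/scene7.png",cv2.resize(p[80:240,180:460,::-1],None,fx=2,fy=2))
E
```

```text
time_s: 22.25
tcp_pos: [656.3, 14.1, 79.5]
ee_rot: [0.999, -0.034, 0.001, -0.0]
contact_force: [-0.5, 1.3, 8.4]
width: 0.387
grip_force: 29.6
time_s: 23.0
tcp_pos: [655.2, 13.4, 188.5]
ee_rot: [0.999, -0.034, -0.0, 0.0]
contact_force: [0.2, 0.1, -3.5]
width: 0.388
grip_force: 27.9
([-244.0, -192.9, -1.5], [0.0003, 0.0003, 0.0005])
```

View pics/scene7.png

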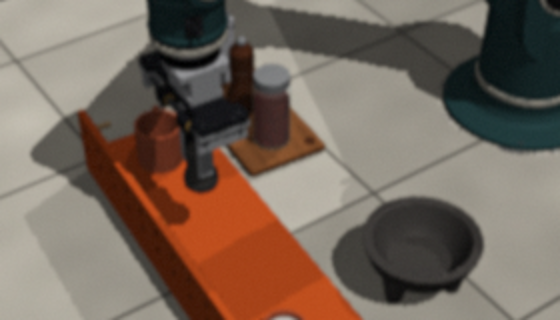

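The scene crop shows the jar (270,110) and mill (240,75) standing on the board and the tejolote upright in the gripper (202,160). On to the molcajete.

```bash
python3 -m creep '{"targets":[0.15,-20,-16,0,0,0,0,0.15,-52,-41,0,0,0,0,0.15,-90,-71,0,0,0,0,0.15,-128,-101,0,0,0,0,0.15,-166,-131,0,0,0,0,0.15,-204,-161,0,0,0,0,0.15,-230,-182,0,0,0,0,0.15,-244,-193,0,0,0,0,0.15,-244,-193,0,0,0,0,0.15,-244,-193,0,0,0,0]}'
python3 - <<'E'
from h import *
s=arm.sense();print(s["tcp_pos"],go([425,222.5,87],-.0689))
p,D,P=snap("w8"); c=cloud(P,D); n=np.hypot(c[...,0]-425,c[...,1]-222)<95
m=n&(abs(c[...,2]-90)<3); q=c[m]; print(m.sum(),q.min(0).round(1),q.max(0).round(1))
E
```

```text
time_s: 24.35
tcp_pos: [426.0, 222.0, 188.2]
ee_rot: [0.999, -0.035, -0.0, 0.0]
contact_force: [-0.4, 0.2, -4.1]
width: 0.385
grip_force: 27.9
[426.04015414 222.0000237  188.20338535] ([-1.0, -0.4, 101.2], [0.0001, 0.0004, -0.0006])
7655 [346.4 137.7  87. ] [509.7 305.5  92.5]
```

View pics/w8.png

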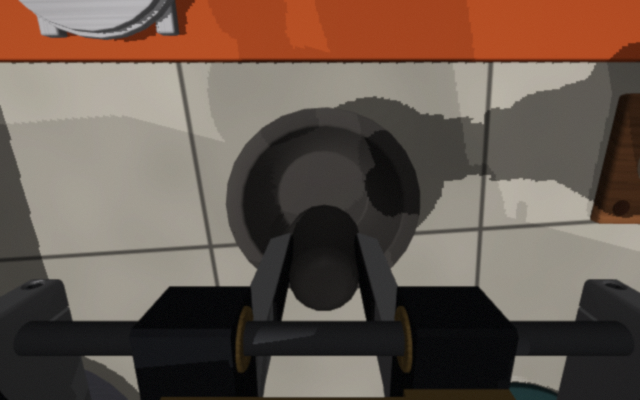

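View w8 shows the bowl rim centred on u≈323 and the tejolote at u≈324, on axis. Rim extents give the centre as (425,222). Now I'll lower it.

```bash
python3 -m creep '{"targets":[0.15,-1,0,35,0,0,0,0.15,-1,0,70,0,0,0,0.15,-1,0,90,0,0,0,0.15,-1,0,96,0,0,0,0.15,-1,0,98,0,0,0,0.15,-1,0,98,0,0,0]}';python3 -m creep '{"targets":[0.15,0,0,1.5,0,0,0,0.15,0,0,2.5,0,0,0,0.15,0,0,2.5,0,0,0]}'
```

```text
time_s: 25.15
tcp_pos: [424.8, 223.0, 91.1]
ee_rot: [0.999, -0.034, 0.0, -0.0]
contact_force: [0.3, -0.1, -2.9]
width: 0.381
grip_force: 27.9
time_s: 25.52
tcp_pos: [424.3, 222.9, 88.0]
ee_rot: [0.999, -0.034, 0.0, -0.0]
contact_force: [-0.2, -0.1, -3.2]
width: 0.383
grip_force: 27.9
```

```bash
python3 -m creep '{"targets":[0.15,0,0,0.7,0,0,0,0.15,0,0,1.2,0,0,0,0.15,0,0,1.2,0,0,0]}'
```

```text
time_s: 25.9
tcp_pos: [424.5, 223.0, 87.4]
ee_rot: [0.999, -0.034, 0.0, 0.0]
contact_force: [-4.1, -2.7, 13.7]
width: 0.384
grip_force: 30.5
```

```bash
python3 -m creep '{"targets":[0.6,0,0,0,0,0,0,0.6,0,0,0,0,0,0,0.6,0,0,-12,0,0,0,0.6,0,0,-60,0,0,0,0.6,0,0,-110,0,0,0,1,0,0,-130,0,0,0,1,4,45,-130,0,0,0,1,9,100,-130,0,0,0,1,13,155,-130,0,0,0,1,18,210,-130,0,0,0,1,23,265,-130,0,0,0,0.9,28,320,-130,0,0,0]}'; python3 -m creep '{"targets":[0.9,4,42,0,0,0,0,0.9,4,42,0,0,0,0,0.9,4,42,0,0,0,0,0.9,4,42,0,0,0,0]}'
python3 - <<'E'
from h import *
v=snap("w9"); print(arm.sense()["tcp_pos"],go([431.6,-142.5,100],-.0689))
for k,x,y,z,r,t,q in [("jar",432,-142,146,40,3,0),("mill",424,-242,152,20,5,0),("tin",416,-342,146,50,3,1)]:
  try: print(k,topc(v,x,y,z,r,t,q))
  except Exception as e: print(k,e)
E
```

```text
time_s: 27.4
tcp_pos: [430.3, -99.9, 217.7]
ee_rot: [0.999, -0.034, 0.001, 0.0]
contact_force: [1.1, 0.7, 0.7]
width: 0.928
grip_force: 0.0
time_s: 27.9
tcp_pos: [431.7, -139.3, 217.1]
ee_rot: [0.999, -0.033, 0.0, -0.0]
contact_force: [-0.1, -1.0, -0.1]
width: 0.904
grip_force: 0.0
[ 431.69657437 -139.42126779  216.9976962 ] ([0.1, 3.1, 117.0], [-0.0, -0.0003, 0.0024])
jar [ 431.4 -143.8   28.2]
mill [ 424.3 -241.6    7.6]
tin [ 416.49 -339.98   66.17   46.44   85.32]
```

View pics/w9.png

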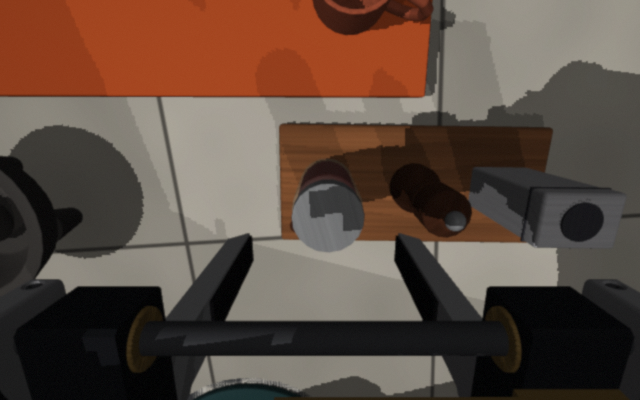

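View w9 shows the jar lid at (328,217) with finger mid at 324, so it needs about 3.5 mm in +tool y. The mill (455,221) and tin (582,222) stand beside it.

```bash
python3 -m creep '{"targets":[0.9,0,3.5,40,0,0,0,0.9,0,3.5,80,0,0,0,0.9,0,3.5,108,0,0,0,0.9,0,3.5,116.5,0,0,0,0.4,0,3.5,116.5,0,0,0,0.4,0,3.5,116.5,0,0,0,0.4,0,3.5,116.5,0,0,0,0.4,0,3.5,116.5,0,0,0,0.4,0,3.5,116.5,0,0,0]}'; python3 -m creep '{"targets":[0.4,0,0,-5,0,0,0,0.4,0,0,-25,0,0,0,0.4,0,0,-70,0,0,0,0.4,0,0,-120,0,0,0,0.4,0,0,-120,0,0,0,0.4,0,0,-120,0,0,0]}'
python3 -c "
from h import *
print(go([650.7,92.5,124.3],-.0689))"
```

```text
time_s: 29.08
tcp_pos: [432.0, -144.0, 101.1]
ee_rot: [0.999, -0.034, 0.001, 0.0]
contact_force: [0.1, 1.8, 7.9]
width: 0.654
grip_force: 30.0
time_s: 29.82
tcp_pos: [430.8, -143.9, 219.7]
ee_rot: [0.999, -0.034, -0.0, 0.0]
contact_force: [0.3, -0.1, -2.7]
width: 0.654
grip_force: 30.0
([203.3, -250.9, 95.3], [0.0001, 0.0006, 0.0005])
```

```bash
python3 -m creep '{"targets":[0.4,15,-18,0,0,0,0,0.4,43,-53,0,0,0,0,0.4,73,-90,0,0,0,0,0.4,103,-127,0,0,0,0,0.4,133,-164,0,0,0,0,0.4,163,-201,0,0,0,0,0.4,190,-235,0,0,0,0,0.4,203,-251,0,0,0,0,0.4,203,-251,40,0,0,0,0.4,203,-251,70,0,0,0,0.4,203,-251,83,0,0,0,0.4,203,-251,83,0,0,0]}'; python3 -m creep '{"targets":[0.4,0,0,0,0,0,0,0.4,0,0,0,0,0,0]}'
python3 -c "
from h import *
print(go([650.7,92.5,124.3],-.0689))"
```

```text
time_s: 31.32
tcp_pos: [650.4, 92.7, 136.2]
ee_rot: [0.999, -0.034, -0.001, 0.0]
contact_force: [-1.2, 0.4, -2.2]
width: 0.657
grip_force: 30.0
time_s: 31.58
tcp_pos: [651.4, 92.7, 138.3]
ee_rot: [0.999, -0.034, 0.001, -0.0]
contact_force: [0.3, -0.4, -2.5]
width: 0.653
grip_force: 30.0
([-0.7, 0.3, 14.0], [-0.0003, -0.0014, 0.0006])
```

```bash
python3 -m creep '{"targets":[0.4,-0.5,0,8,0,0,0,0.4,-0.5,0,12,0,0,0,0.4,-0.5,0,13,0,0,0,0.4,-0.5,0,13,0,0,0]}'
```

```text
time_s: 32.08
tcp_pos: [650.8, 93.0, 125.0]
ee_rot: [0.999, -0.034, 0.0, -0.0]
contact_force: [-2.7, -0.2, 9.6]
width: 0.653
grip_force: 30.0
```

```bash
python3 -m creep '{"targets":[0.9,0,0,0,0,0,0,0.9,0,0,0,0,0,0,0.9,0,0,-15,0,0,0,0.9,0,0,-60,0,0,0,0.8,0,0,-90,0,0,0,0.8,-25,43,-90,0,0,0,0.8,-54,93,-90,0,0,0,0.8,-83,143,-90,0,0,0,0.8,-112,193,-90,0,0,0,0.8,-141,243,-90,0,0,0,0.8,-170,293,-90,0,0,0,0.8,-195,336,-90,0,0,0]}'; python3 -m creep '{"targets":[0.8,-8,13.5,0,0,0,0,0.8,-8,13.5,0,0,0,0,0.8,-8,13.5,0,0,0,0,0.8,-8,13.5,0,0,0,0]}'
python3 - <<'E'
from h import *
v=snap("w10"); print(arm.sense()["tcp_pos"],go([424.2,-242,100.8],-.0689))
for k,x,y,z,r,t,q in [("mill",424,-242,152,20,5,0),("millhd",424,-242,131,30,12,0),("tin",416,-342,146,50,3,1)]:
  try: print(k,topc(v,x,y,z,r,t,q))
  except Exception as e: print(k,e)
E
```

```text
time_s: 33.58
tcp_pos: [431.9, -230.9, 215.4]
ee_rot: [0.999, -0.034, 0.001, 0.0]
contact_force: [0.1, 0.0, -0.5]
width: 0.796
grip_force: 0.0
time_s: 34.08
tcp_pos: [424.9, -241.0, 214.3]
ee_rot: [0.999, -0.033, 0.0, -0.0]
contact_force: [-0.1, -1.3, -1.5]
width: 0.799
grip_force: 0.0
[ 424.74599262 -241.19548283  214.2422765 ] ([-0.5, 0.9, 113.4], [-0.0003, -0.0, 0.0025])
mill [ 424.1 -243.6    7.3]
millhd [ 424.4 -243.7   20.6]
tin [ 416.45 -341.11   64.66   46.69   85.38]
```

```bash
python3 -m creep '{"targets":[0.8,-0.5,1.5,40,0,0,0,0.8,-0.5,1.5,80,0,0,0,0.8,-0.5,1.5,105,0,0,0,0.8,-0.5,1.5,113.5,0,0,0,0.2,-0.5,1.5,113.5,0,0,0,0.2,-0.5,1.5,113.5,0,0,0,0.2,-0.5,1.5,113.5,0,0,0,0.2,-0.5,1.5,113.5,0,0,0,0.2,-0.5,1.5,113.5,0,0,0,0.2,-0.5,1.5,113.5,0,0,0]}'; python3 -m creep '{"targets":[0.2,0,0,-5,0,0,0,0.2,0,0,-25,0,0,0,0.2,0,0,-70,0,0,0,0.2,0,0,-113.5,0,0,0,0.2,0,0,-113.5,0,0,0,0.2,0,0,-113.5,0,0,0]}'
python3 -c "
from h import *
print(go([639.3,-71,125],-.0689))"
```

```text
time_s: 35.38
tcp_pos: [423.9, -243.7, 101.2]
ee_rot: [0.999, -0.034, 0.0, 0.0]
contact_force: [-0.3, 2.3, 6.9]
width: 0.438
grip_force: 30.0
time_s: 36.12
tcp_pos: [422.9, -243.5, 213.5]
ee_rot: [0.999, -0.034, -0.001, -0.0]
contact_force: [-0.5, 0.5, -3.1]
width: 0.435
grip_force: 30.0
([204.2, -186.9, 88.3], [-0.0003, 0.001, 0.0005])
```

```bash
python3 -m creep '{"targets":[0.2,15,-14,0,0,0,0,0.2,45,-41,0,0,0,0,0.2,78,-71,0,0,0,0,0.2,111,-101,0,0,0,0,0.2,144,-132,0,0,0,0,0.2,177,-162,0,0,0,0,0.2,195,-179,0,0,0,0,0.2,204,-187,0,0,0,0,0.2,204,-187,40,0,0,0,0.2,204,-187,68,0,0,0,0.2,204,-187,80,0,0,0,0.2,204,-187,80,0,0,0]}'; python3 -m creep '{"targets":[0.2,0,0,0,0,0,0,0.2,0,0,0,0,0,0]}'
python3 -c "
from h import *
print(go([639.3,-71,125.2],-.0689))"
```

```text
time_s: 37.62
tcp_pos: [639.3, -71.3, 133.7]
ee_rot: [0.999, -0.034, -0.001, -0.0]
contact_force: [0.5, -0.8, -2.6]
width: 0.439
grip_force: 30.0
time_s: 37.88
tcp_pos: [640.2, -71.0, 135.3]
ee_rot: [0.999, -0.034, 0.001, 0.0]
contact_force: [0.8, 0.1, -2.1]
width: 0.438
grip_force: 30.0
([-1.0, 0.0, 10.1], [0.0001, -0.0015, 0.0006])
```

```bash
python3 -m creep '{"targets":[0.2,-0.5,0,6,0,0,0,0.2,-0.5,0,9,0,0,0,0.2,-0.5,0,10,0,0,0,0.2,-0.5,0,10,0,0,0]}'
```

```text
time_s: 38.38
tcp_pos: [639.7, -70.7, 125.2]
ee_rot: [0.999, -0.034, 0.001, 0.0]
contact_force: [-3.4, 0.7, 9.1]
width: 0.437
grip_force: 30.0
```

```bash
python3 -m creep '{"targets":[0.8,0,0,0,0,0,0,0.8,0,0,0,0,0,0,0.8,0,0,-15,0,0,0,0.8,0,0,-60,0,0,0,1,0,0,-95,0,0,0,1,-30,42,-95,0,0,0,1,-60,84,-95,0,0,0,1,-91,127,-95,0,0,0,1,-122,171,-95,0,0,0,1,-153,214,-95,0,0,0,1,-184,257,-95,0,0,0,1,-204,286,-95,0,0,0]}'; python3 -m creep '{"targets":[1,0,0,0,0,0,0,1,0,0,0,0,0,0,1,0,0,0,0,0,0]}'
python3 - <<'E'
from h import *
v=snap("w11"); print(arm.sense()["tcp_pos"],go([416.3,-342.2,91.2],-.0689))
print(topc(v,416,-342,146,50,3,1))
E
```

```text
time_s: 39.88
tcp_pos: [414.6, -344.3, 220.4]
ee_rot: [0.999, -0.035, 0.0, 0.001]
contact_force: [0.3, -0.6, -0.5]
width: 0.997
grip_force: 0.0
time_s: 40.25
tcp_pos: [417.1, -341.4, 219.5]
ee_rot: [0.999, -0.033, 0.0, -0.0]
contact_force: [0.0, 0.6, -0.7]
width: 0.996
grip_force: 0.0
[ 416.96364049 -341.52737102  219.42711993] ([-0.6, 0.7, 128.2], [-0.0001, -0.0002, 0.0023])
[ 416.2  -342.39   64.1    46.53   85.07]
```

```bash
cat > ty.py <<'E'
from h import *
def tinyaw(n,x,y,z):
    p,D,P=load(n); c=cloud(P,D); m=(np.hypot(c[...,0]-x,c[...,1]-y)<55)&(abs(c[...,2]-z)<3)
    m=cv2.morphologyEx(m.astype(np.uint8),cv2.MORPH_CLOSE,np.ones((5,5))); ct=blob(m,proj(P,[x,y,z])[0]); w=onplane(P,ct,z)[:,:2]-[x,y]
    a=-.075; Q=R.from_euler("z",-a).as_matrix()[:2,:2]; v=w@Q.T; v-=(v.max(0)+v.min(0))/2; o=[]
    for s in(1,-1):
        k=(s*v[:,0]>18)&(abs(v[:,1])<26); f=np.polyfit(v[k,1],v[k,0],1); o.append(a-np.arctan(f[0]))
        k=(s*v[:,1]>27)&(abs(v[:,0])<17); f=np.polyfit(v[k,0],v[k,1],1); o.append(a+np.arctan(f[0]))
    e=R.from_quat(np.load(f"pics/{n}.npz")["q"]).as_matrix()[:2,0]; return np.round(o,4),"tool yaw",np.arctan2(e[1],e[0]).round(4)
E
python3 - <<'E'
from ty import *
for n,x,y,z in [("w1",582.5,10.5,170),("w2",582.5,10.5,170),("w3",582.5,10.5,170),("w11",416.2,-342.4,146)]: print(n,*tinyaw(n,x,y,z))
E
```

```text
w1 [-0.0622 -0.0831 -0.0669 -0.0782] tool yaw -0.0623
w2 [-0.0787 -0.0776 -0.09   -0.0818] tool yaw -0.0637
w3 [-0.0837 -0.0795 -0.0823 -0.0778] tool yaw -0.0687
w11 [-0.0861 -0.0927 -0.0899 -0.0867] tool yaw -0.0665
```

```bash
python3 -m creep '{"targets":[1,-0.5,1,40,0,0,0,1,-0.5,1,80,0,0,0,1,-0.5,1,118,0,0,0,1,-0.5,1,127.5,0,0,0,0.4,-0.5,1,127.5,0,0,0,0.4,-0.5,1,127.5,0,0,0,0.4,-0.5,1,127.5,0,0,0,0.4,-0.5,1,127.5,0,0,0,0.4,-0.5,1,127.5,0,0,0]}'; python3 -m creep '{"targets":[0.4,0,0,-5,0,0,0,0.4,0,0,-25,0,0,0,0.4,0,0,-70,0,0,0,0.4,0,0,-124,0,0,0,0.4,0,0,-124,0,0,0,0.4,0,0,-124,0,0,0]}'
python3 -c "
from h import *
print(go([582.4,10.5,116],-.0689))"
```

```text
time_s: 41.42
tcp_pos: [416.3, -343.5, 92.7]
ee_rot: [0.999, -0.034, 0.001, 0.0]
contact_force: [0.2, 3.0, 9.3]
width: 0.691
grip_force: 29.9
time_s: 42.18
tcp_pos: [415.2, -343.1, 215.1]
ee_rot: [0.999, -0.034, -0.0, -0.0]
contact_force: [-0.4, 0.6, -2.0]
width: 0.69
grip_force: 29.9
([142.8, -364.2, 99.1], [-0.0003, 0.0008, 0.0005])
```

```bash
python3 -m creep '{"targets":[0.4,10,-26,0,0,0,0,0.4,26,-66,0,0,0,0,0.4,44,-112,0,0,0,0,0.4,62,-158,0,0,0,0,0.4,80,-204,0,0,0,0,0.4,98,-250,0,0,0,0,0.4,116,-296,0,0,0,0,0.4,132,-337,0,0,0,0,0.4,143,-364,0,0,0,0,0.4,143,-364,50,0,0,0,0.4,143,-364,88,0,0,0,0.4,143,-364,88,0,0,0]}'; python3 -m creep '{"targets":[0.4,0,0,0,0,0,0,0.4,0,0,0,0,0,0]}'
python3 -c "
from h import *
print(go([582.4,10.5,115.8],-.0689))"
```

```text
time_s: 43.68
tcp_pos: [580.7, 10.1, 124.2]
ee_rot: [0.999, -0.034, -0.003, -0.0]
contact_force: [0.3, 0.8, -1.2]
width: 0.692
grip_force: 29.9
time_s: 43.92
tcp_pos: [583.9, 10.1, 129.2]
ee_rot: [0.999, -0.034, 0.001, -0.0]
contact_force: [0.2, 0.5, -2.4]
width: 0.688
grip_force: 29.9
([-1.5, -0.3, 13.4], [-0.0001, -0.0019, 0.0005])
```

```bash
python3 -m creep '{"targets":[0.4,-1,0,6,0,0,0,0.4,-1,0,10,0,0,0,0.4,-1,0,11,0,0,0,0.4,-1,0,11,0,0,0]}'; python3 -m creep '{"targets":[0.4,0,0,0.5,0,0,0,0.4,0,0,0.5,0,0,0]}'
```

```text
time_s: 44.42
tcp_pos: [582.1, 10.1, 116.8]
ee_rot: [0.999, -0.034, -0.0, 0.0]
contact_force: [-1.3, -0.6, -0.9]
width: 0.691
grip_force: 29.9
time_s: 44.68
tcp_pos: [582.3, 10.2, 116.7]
ee_rot: [0.999, -0.034, 0.0, 0.0]
contact_force: [-3.0, -0.1, 6.3]
width: 0.69
grip_force: 29.9
```

Contact. I'll release, rise to the w1 viewing pose and compare.

```bash
python3 -m creep '{"targets":[0.95,0,0,0,0,0,0,0.95,0,0,0,0,0,0,1,0,0,-10,0,0,0,1,0,0,-50,0,0,0,1,0,0,-100,0,0,0,1,-10,0,-150,0,0,0,1,-20,-10,-200,0,0,0,1,-20,-10,-213,0,0,0,1,-20,-10,-213,0,0,0,1,-20,-10,-213,0,0,0,1,-20,-10,-213,0,0,0]}'
cat > cmp.py <<'E'
import sys
from ty import *
def meas(v):
    o={k:topc(v,x,y,z,r,t,q)[:2] for k,x,y,z,r,t,q in [("jar",650,93,170,40,3,0),("ball",639,-71,176,20,5,0),("millhd",639,-71,155,30,12,0),("tin",583,11,170,55,3,1),("mug",618,-185,109,50,4,0),("salt",664,232,68,40,4,0)]}
    return o
n=sys.argv[1]
v=snap(n); a=meas(load("w1")); b=meas(v)
for k in a: print(k,a[k],b[k],(b[k]-a[k]).round(1))
print(*tinyaw(n,582.5,10.5,170)); print(arm.sense()["tcp_pos"])
E
python3 cmp.py w12
```

```text
time_s: 46.05
tcp_pos: [562.6, 21.3, 328.0]
ee_rot: [0.999, -0.034, -0.001, -0.0]
contact_force: [0.2, 0.1, -0.7]
width: 0.999
grip_force: 0.0
jar [650.4  92.5] [649.   92.1] [-1.4 -0.4]
ball [638.6 -70.4] [637.8 -69.7] [-0.8  0.7]
millhd [638.6 -70.1] [637.9 -69.3] [-0.7  0.8]
tin [582.44  10.62] [581.54  10.55] [-0.9 -0.1]
mug [ 618.1 -176.7] [ 618.2 -176.7] [0.1 0. ]
salt [665.6 230.5] [665.5 230.5] [-0.1  0. ]
[-0.0831 -0.0626 -0.0966 -0.0775] tool yaw -0.0683
[562.68524447  21.34214255 328.22624798]
```

View pics/w12.png

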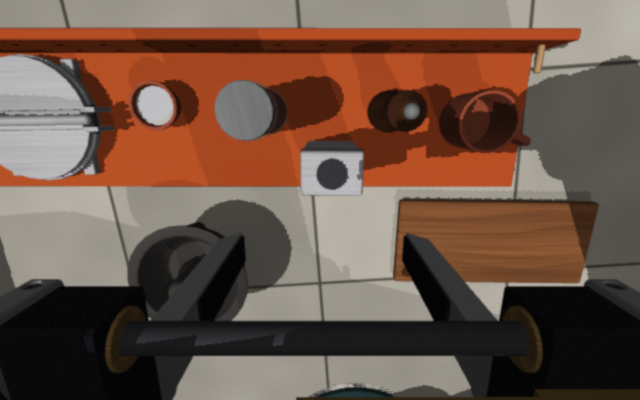

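View w12 shows the jar (243,110), mill (405,110) and tin (332,172) back in place within 1.5 mm of w1, with the mug and salt unmoved. I'll check the tin's squareness from nearer, and the tejolote.

```bash
python3 -m creep '{"targets":[1,20,10,50,0,0,0,1,20,10,90,0,0,0,1,20,10,113,0,0,0,1,20,10,113,0,0,0,1,20,10,113,0,0,0,1,20,10,113,0,0,0]}'
cat > led.py <<'E'
from ty import *
def ledge(n):
    p,D,P=load(n); c=cloud(P,D); hsv=cv2.cvtColor(p,cv2.COLOR_RGB2HSV); org=(hsv[...,0]<14)&(hsv[...,1]>150)&(hsv[...,2]>60)
    m=org&(abs(c[...,2]-40)<4); o=[]
    E=[(u,np.where(m[:240,u])[0].max()) for u in range(20,540) if m[:240,u].any() and not 265<u<380]
    w=onplane(P,E,40)[:,:2]
    for _ in range(5):
        f=np.polyfit(w[:,1],w[:,0],1); e=abs(np.polyval(f,w[:,1])-w[:,0]); w=w[e<max(1,2*np.median(e))]
    o.append(-np.arctan(f[0]).round(4))
    q=c[org&(abs(c[...,2]-120)<3)]
    if len(q)>100: o.append(-np.arctan(np.polyfit(q[:,1],q[:,0],1)[0]).round(4))
    return o
E
python3 - <<'E'
from led import *
snap("w13")
for n in("w3","w13"): print(n,ledge(n),*tinyaw(n,582.5,10.5,170),topc(load(n),582.5,10.5,170,55,3,1))
E
```

```text
time_s: 46.85
tcp_pos: [582.6, 10.2, 217.3]
ee_rot: [0.999, -0.034, 0.001, 0.0]
contact_force: [-0.6, -0.5, -0.7]
width: 1.003
grip_force: 0.0
w3 [np.float64(-0.0685), np.float64(-0.0681)] [-0.0837 -0.0795 -0.0823 -0.0778] tool yaw -0.0687 [582.98  10.61  64.07  46.56  85.41]
w13 [np.float64(-0.0702), np.float64(-0.0682)] [-0.0681 -0.0775 -0.0903 -0.0822] tool yaw -0.0683 [581.86  10.33  64.19  46.23  86.1 ]
```

```bash
python3 -m creep '{"targets":[1,-40,0,-60,0,0,0,1,-90,20,-110,0,0,0,1,-140,40,-110,0,0,0,1,-140,40,-110,0,0,0,1,-140,40,-110,0,0,0]}'
python3 - <<'E'
from h import *
p,D,P=snap("w14"); c=cloud(P,D); m=(np.hypot(c[...,0]-425,c[...,1]-222)<45)&(c[...,2]>100); q=c[m]
print(m.sum(),q.mean(0) if m.any() else "",q.max(0) if m.any() else "")
s,_=arm.capture("scene"); t,_=arm.capture("top")
cv2.imwrite("pics/fin.png",np.vstack([s[110:310,200:460,::-1],t[90:290,180:440,::-1]]).repeat(1,0))
E
```

```text
time_s: 47.52
tcp_pos: [440.1, -20.3, 326.9]
ee_rot: [0.999, -0.034, 0.001, 0.0]
contact_force: [1.1, 1.0, -0.2]
width: 1.0
grip_force: 0.0
766 [424.85729918 216.54306732 114.14901915] [440.82555063 236.40686993 119.83394014]
```

View pics/fin.png

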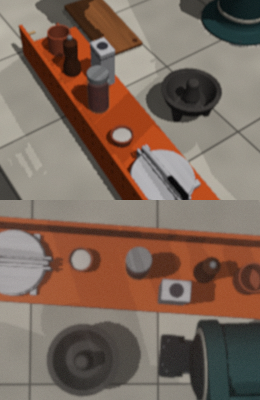

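Both views show the tejolote upright in the bowl (top at 118 mm, on axis), the jar, mill and tin back on the ledge, and the board empty.

```bash
python3 -c "
from cell import arm
print(arm.hand_in())"
```

```text
the job is handed in; nothing more can be done
None
```

The job is handed in after about 48 s: the tejolote stands foot down in the molcajete, and the jar, mill and tin are back within about 1.5 mm of their original spots, with the tin measuring about 0.6° off square to the ledge; the salt dish and mug had not moved when measured, and the press, checked only by eye, looks untouched.

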